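Stack the instrument cases on the tray

ROBOT

A 6-joint arm with a two-finger parallel gripper is mounted at the origin on the work surface. World frame = base frame: x ahead of the robot, y to its left, z up, the work surface at z = 0. Lengths are in m, angles in rad, forces in N, time in s.
With the tool pointing down it reaches from about 0.35 to 0.975 m from the base axis. Payload 4.9 kg.
Tool frame: the origin (TCP) lies midway between the tips of the shut fingers; the grasp point (between the pads) lies env.grasp_offset behind it (env.grasp_offset is the distance from the TCP to the grasp point, in m); z points along the fingers, x is the direction in which the jaws open and shut, and the axes are right-handed (so a half turn about z gives the same grasp; the last joint's range is limited). The gripper opens to 85 mm and grips with 20 to 120 N. Pads are 22 mm wide; open, the fingers measure 114 mm over their backs; the gripper's body (76 mm by 85 mm) begins 54 mm behind the grasp point. The pads swing forward as they close: fully open they stand 13 mm farther back than shut.
Start: joints at [1.009, 0.053, 1.613, -0, 1.476, -0.119], TCP at [0.268, 0.565, 0.206] pointing down, gripper open.
Joint ranges: [-3.01, 3.01], [-1.01, 2.22], [0.06, 2.58], [-1.02, 4.17], [0.09, 2.62], [-3.14, 3.14]. Speed limits (rad/s): [2.57, 2.57, 3.14, 3.14, 3.14, 3.14].

INTERFACE

Orientations are given as [roll, pitch, yaw] about the fixed x, y, z axes, in that order (R = Rz(yaw) Ry(pitch) Rx(roll)).
In Python, from plant import env, eyes gives the robot as it stands.
- The arm moves only by the tool arm_command, never from a script. Its argument "motion" is one flat list of numbers, 6 for each row, row after row: the shift along the tool's x, y, z in cm, then the turn, a rotation vector about the tool's x, y, z in rad. In form: [x, y, z, rx, ry, rz, x, y, z, rx, ry, rz, ...]. A call has exactly 10 rows; each row shifts and turns the commanded pose from where the row before left it, along the tool's axes as they then stand; what a row does not reach is not made up. A row lasts 1/12 s, in which the tool goes at most 41.7 mm and 7.16 degrees, less where a joint would pass 70% of its speed; a pose out of reach is approached as far as the arm can. A call is refused whole if a number of a shift passes 4.17 or a number of a turn 0.125, either way. A call with a gripper value outside its range is refused whole. "claw" is the opening, from -1 (shut) to 1 (fully open), so that 0 is half open, set as the call begins (left out, the last holds). The fingers move at their own pace and stop on an object; the grip force is fixed at half the most. Time passes only in rows, so rows that do not move let the fingers close, or fill a call up. It gives the time, the measured TCP pose, the force and the opening at its end, in the units of the state.
- env.get_obs(): the state, without advancing time (a new reading comes with each control period).
- eyes.grab_frame(name): name is "scene" or "top" or "wrist"; returns (picture, depth): 384x512x3 uint8, red, green, blue; 384x512 float32, m along the optical axis (not along the pixel's ray), 0 where there is no reading.
- eyes.get_calibration(name): a dict with "K" (3x3 intrinsics, pixels), "eye" and "attitude" of the camera in the world. Camera axes: x right, y down, z forward; pixel columns grow to the right and rows downward; lengths in m; the calibration is good to about 2 mm. The wrist camera is an equidistant fisheye: a pixel r from the principal point sees the ray r / f radians off the axis. A picture is of the moment at which its call begins: read the wrist's pose just before it. get_calibration takes no time and is no camera call; for the wrist camera it gives the pose at the moment of the call.
- env.close_job(): hands the job in, once; it reports no verdict.
Trained networks look in the newest picture that a camera, given by its name, has taken for a name from the list of things; names that differ only in an ending like _2 or _b are one class to them, and where a whole thing is asked for, a point or a joint stands for the part that bears it (a point fixed in the world has none). Each returns a list of dicts, best first, with "confidence" (0 to 1); they miss things now and then, are a little off and sometimes report something else, mostly with a low value. They report only what shows in the picture. A call takes as long as a camera call. They do not tell look-alikes from the thing itself.
- eyes.look_for(camera, label): "point" ([row, column] in pixels, amid what is visible of it).
- eyes.place_of(camera, label): "point" ([row, column] in pixels: a listed point, or the origin of a listed thing).
The state is a dict: "time": time; "joint_positions": joint angles; "joint_vel": joint speeds; "effort": joint torques, N m; "ee_pos": TCP position; "tool_rot": TCP orientation; "wrist_force": force on the tool from outside, world axes, zero at the start; "moment": the same for the moment, N m; "opening": finger opening in m.
Only numpy, scipy, OpenCV 4.12 (cv2) and the standard library are available. Lean on these libraries where they do the work, as an engineer would, in place of code of your own. Each camera call takes 0.05 s, during which the arm holds its last target. There are 200 camera calls.

TASK

Three long steel instrument cases of the same size belong in one pile: take the two that lie on the counter and stack them squarely, one upon the other, on the one that lies on the steel tray, in either order, edges in line. Set them down without dropping them, leave the bottom case where it lies on the tray, and leave the short steel case where it is.

Things in the scene. Friction and masses are not known exactly. Their poses are not given: they have to be found in the camera images.
- case_a_center (a point): Flat closed instrument case of plain stainless steel with a perforated top, 140 mm long (its x), 54 mm wide (its y), 28 mm high (its z); one of the two long cases that lie flat on the counter. This point is its centre, 14 mm above its underside. Loose, 0.15 to 0.4 kg, the same either way round.
- case_b_center (a point): Flat closed instrument case of plain stainless steel with a perforated top, 140 mm long (its x), 54 mm wide (its y), 28 mm high (its z); the other long case that lies flat on the counter. This point is its centre, 14 mm above its underside. Loose, 0.15 to 0.4 kg, the same either way round.
- case_bottom_center (a point): Flat closed instrument case of plain stainless steel with a perforated top, 140 mm long (its x), 54 mm wide (its y), 28 mm high (its z); the bottom of the pile, lying flat on a fixed steel tray (240 x 160 mm, floor 3 mm thick, rim 10 mm high), at least 25 mm inside its rim. This point is its centre, 14 mm above its underside. Loose, 0.15 to 0.4 kg, the same either way round.
- case_short_center (a point): Bystander to be left alone: a case of the same make, width and height (54 and 28 mm) but only 85 mm long, lying flat on the counter. This point is its centre, 14 mm above its underside.
Mind the look-alikes: they are no part of the job. Leave any orange or red look-alike of the part that bears case_a_center alone.

How it is judged:
By the outcome, as a careful person would: the job done as asked, in the order asked, and still so for the second after the job is handed in, with the robot touching nothing.
It also fails if it takes over 61 s, if anything falls off the work surface, if the arm or the gripper's body presses on something with over 40 N, if the wrist force passes 120 N, or if a joint passes its speed limit or range.

## Working session

There is one attempt and no reset: what is moved stays moved. The work goes in short steps, Python scripts to look and compute and a tool call to move; the robot and the scene stay as the last step left them, time stands still between calls to the robot, and variables do not carry over. Pictures are saved under pics/ and viewed, about 8 in all and at most 12, crops included, and the job is handed in when it is done.

Besides the shell and the picture viewer there is one more tool, called by a JSON object that holds its "op" and its "data", one argument or row to a line. arm_command: Moves the arm, as the interface text tells. Its arguments: {"type":"object","properties":{"motion":{"type":"array","items":{"type":"number"}},"claw":{"type":"number"}},"required":["motion"]}

```bash
ls; mkdir -p pics; python3 - <<'E'
from plant import env, eyes
import cv2, numpy as np
np.set_printoptions(precision=4,suppress=True)
for n in ["top","scene"]:
    p,d=eyes.grab_frame(n); cv2.imwrite(f"pics/{n}0.png",p[:,:,::-1]); np.savez(f"{n}0.npz",p=p,d=d)
    print(n,eyes.get_calibration(n))
    for l in ["case_a_center","case_bottom_center","case_short_center"]:
        print(l,[(np.round(x["point"]),round(x["confidence"],2)) for x in eyes.place_of(n,l)])
print(env.get_obs(), env.grasp_offset)
E
```

```text
pics
top {'K': array([[370.8708,   0.    , 260.1814],
       [  0.    , 370.8708, 189.8182],
       [  0.    ,   0.    ,   1.    ]]), 'eye': array([0.3669, 0.089 , 1.0777]), 'attitude': array([-3.0684, -0.0004, -1.5751])}
case_a_center [(array([193., 187.]), 0.95), (array([165., 135.]), 0.7), (array([254., 210.]), 0.59)]
case_bottom_center [(array([159., 363.]), 0.83)]
case_short_center [(array([126., 228.]), 0.72), (array([195., 190.]), 0.27)]
scene {'K': array([[375.8336,   0.    , 253.4459],
       [  0.    , 375.8336, 195.0464],
       [  0.    ,   0.    ,   1.    ]]), 'eye': array([1.203 , 0.3346, 0.6457]), 'attitude': array([-2.2338, -0.0072,  1.8915])}
case_a_center [(array([169., 318.]), 0.93), (array([249., 387.]), 0.67), (array([210., 331.]), 0.66)]
case_bottom_center [(array([197., 145.]), 0.85)]
case_short_center [(array([256., 262.]), 0.96)]
{'time': 0.4, 'joint_positions': array([ 1.009 ,  0.0528,  1.6131, -0.    ,  1.476 , -0.119 ]), 'joint_vel': array([-0.0012, -0.0011, -0.0019, -0.0006, -0.0016,  0.0014]), 'effort': array([  0.0001, -39.305 , -36.9811,  -0.0001,   0.0025,   0.    ]), 'ee_pos': array([0.2677, 0.5646, 0.2053]), 'tool_rot': array([3.1416, 0.0004, 1.128 ]), 'wrist_force': array([-0.4874,  0.4101, -0.2384]), 'moment': array([-0.0216,  0.0344, -0.0218]), 'opening': 0.0854639992107108} 0.0187
```

View pics/top0.png

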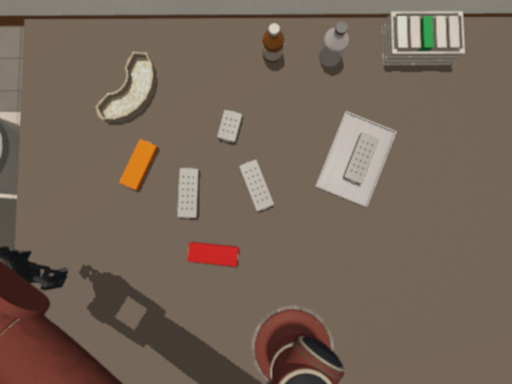

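View pics/scene0.png

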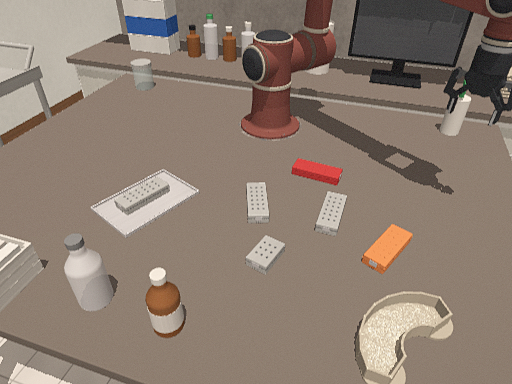

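The pictures show the grey long cases at about (193,188) and (185,257) in the top view. The bottom case is on the tray at (159,362), the short case at (126,230), and the orange and red decoys at (165,138) and (254,213). Next I'll measure the cases from depth.

```bash
cat > h.py <<'E'
import numpy as np, cv2
from scipy.spatial.transform import Rotation as R
np.set_printoptions(precision=4,suppress=True)
def cloud(d,c):
    v,u=np.mgrid[:d.shape[0],:d.shape[1]]; K=c["K"]
    P=np.stack([(u-K[0,2])/K[0,0]*d,(v-K[1,2])/K[1,1]*d,d],-1)
    return P@R.from_euler("xyz",c["attitude"]).as_matrix().T+c["eye"]
def rect(W,m):
    "min-area rectangle of masked points in xy: centre, long, short, yaw of long axis, median z"
    (c,(w,h),a)=cv2.minAreaRect(W[m][:,:2].astype(np.float32))
    if w<h: w,h,a=h,w,a+90
    a=(a+90)%180-90
    return np.array(c),w,h,np.radians(a),np.median(W[m][:,2])
E
python3 - <<'E'
from h import *
from plant import eyes
for n,seeds in [("top",dict(A=(193,188),B=(185,257),bot=(159,362),short=(126,230))),("scene",dict(A=(213,331),B=(200,257),bot=(195,143),short=(252,265)))]:
    z=np.load(n+"0.npz"); W=cloud(z["d"].astype(float),eyes.get_calibration(n))
    for k,(r,c) in seeds.items():
        z0=np.median(W[r-3:r+4,c-3:c+4,2])
        m=(abs(W[...,2]-z0)<.008)&(z["d"]>0)
        nl,l=cv2.connectedComponents(m.astype(np.uint8),connectivity=4)
        mm=l==l[r,c]
        if not l[r,c]: print("seed bad")
        ctr=W[mm].mean(0)
        print(n,k,mm.sum(),z0,rect(W,mm),ctr)
    print("floor",W[230 if n=="top" else 300, 300])
E
```

```text
top A 950 0.027792381341362082 (array([0.4377, 0.2938]), 0.1403454691171646, 0.05461292341351509, np.float64(-0.025139708058129994), np.float64(0.027460728111465937)) [0.4378 0.2932 0.0274]
top B 929 0.027430233117835545 (array([0.4591, 0.0989]), 0.14182749390602112, 0.05409221351146698, np.float64(0.3678174006607092), np.float64(0.027538470734816967)) [0.4587 0.0988 0.0275]
top bot 935 0.030059855066773222 (array([ 0.536 , -0.2011]), 0.14229685068130493, 0.05465223267674446, np.float64(-0.3848731165194173), np.float64(0.03040613363147071)) [ 0.5347 -0.2     0.0303]
top short 560 0.026488419580251943 (array([0.6314, 0.176 ]), 0.08621641248464584, 0.05432745814323425, np.float64(-0.2513169194324885), np.float64(0.027186261678973977)) [0.6306 0.1757 0.0271]
floor [ 0.3289 -0.0265 -0.0009]
scene A 793 0.028396770254589643 (array([0.4408, 0.297 ]), 0.14043138921260834, 0.05426401644945145, np.float64(-0.03360443242489235), np.float64(0.028210970839195104)) [0.4488 0.2973 0.0279]
scene B 716 0.028166745825469852 (array([0.4617, 0.1023]), 0.1434636265039444, 0.05401844531297684, np.float64(0.3680371114506407), np.float64(0.027962594924210993)) [0.4682 0.1045 0.0277]
scene bot 762 0.030430243506749943 (array([ 0.5373, -0.1978]), 0.14141152799129486, 0.05930790305137634, np.float64(-0.3840193070739379), np.float64(0.030575709659897088)) [ 0.5427 -0.196   0.03  ]
scene short 731 0.028102159088243206 (array([0.6344, 0.1785]), 0.08679639548063278, 0.054152876138687134, np.float64(-0.2670206482743043), np.float64(0.02803950972546343)) [0.638  0.1794 0.0276]
floor [0.7195 0.2798 0.0008]
```

{"op": "arm_command", "data": {
  "motion": [0,0,1,0,0,-0.103,0,0,1,0,0,-0.103,0,0,1,0,0,-0.103,0,0,1,0,0,-0.104,-2.4,1.6,0,0,0,0,-2.4,1.6,0,0,0,0,-2.4,1.6,0,0,0,0,-2.4,1.6,0,0,0,0,-2.4,1.6,0,0,0,0,-2.4,1.6,0,0,0,0],
  "claw": 1
}}

```text
time: 1.23
ee_pos: [0.36, 0.4168, 0.1656]
tool_rot: [3.141, -0.0, 1.541]
wrist_force: [0.9, 1.2, 0.2]
opening: 0.0855
```

{"op": "arm_command", "data": {
  "motion": [-2.4,1.66,0,0,0,0,-2.4,1.66,0,0,0,0,-2.4,1.66,0,0,0,0,-2.4,1.66,0,0,0,0,-2.4,1.66,0,0,0,0,0,0,0,0,0,0,0,0,0,0,0,0,0,0,0,0,0,0,0,0,0,0,0,0,0,0,0,0,0,0]
}}

```text
time: 2.07
ee_pos: [0.4383, 0.2964, 0.1655]
tool_rot: [-3.141, -0.0, 1.543]
wrist_force: [0.6, 0.0, -0.3]
opening: 0.0854
```

```bash
python3 - <<'E'
from h import *
from plant import env,eyes
c=eyes.get_calibration("wrist");p,d=eyes.grab_frame("wrist"); cv2.imwrite("pics/w1.png",p[:,:,::-1]); np.savez("w1.npz",p=p,d=d)
print(c,env.get_obs()["ee_pos"],env.get_obs()["tool_rot"],env.get_obs()["time"])
E
```

```text
{'K': array([[297.3186,   0.    , 254.8177],
       [  0.    , 297.3186, 185.4969],
       [  0.    ,   0.    ,   1.    ]]), 'eye': array([0.36  , 0.2988, 0.3317]), 'attitude': array([ 2.8253, -0.0018,  1.5423])} [0.4382 0.2963 0.1655] [-3.1414 -0.      1.5427] 2.1167
```

View pics/w1.png

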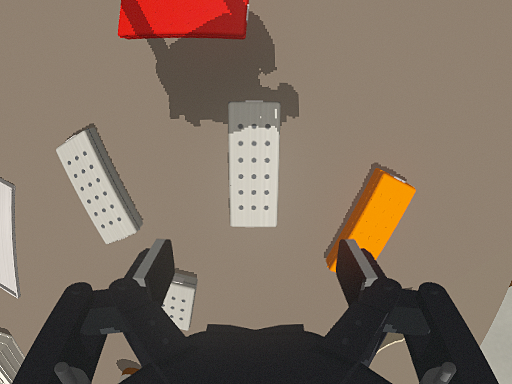

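The wrist view shows case A at (165,254), in front of the fingers and square to them. B is at (185,100) and orange at (220,372). I'll measure A through the fisheye model.

```bash
cat >> h.py <<'E'
def fcloud(d,c):
    v,u=np.mgrid[:d.shape[0],:d.shape[1]].astype(float); K=c["K"]
    x=(u-K[0,2])/K[0,0]; y=(v-K[1,2])/K[1,1]; t=np.hypot(x,y)+1e-9
    s=np.tan(np.minimum(t,1.5))/t
    P=np.stack([x*s*d,y*s*d,d],-1)
    return P@R.from_euler("xyz",c["attitude"]).as_matrix().T+c["eye"]
def seg(W,r,c,d,tol=.006,z0=None):
    z0=np.median(W[r-3:r+4,c-3:c+4,2]) if z0 is None else z0
    m=((abs(W[...,2]-z0)<tol)&(d>0)).astype(np.uint8)
    l=cv2.connectedComponents(m,connectivity=4)[1]
    return l==l[r,c]
E
python3 - <<'E'
from h import *
from plant import eyes
z=np.load("w1.npz"); d=z["d"].astype(float); W=fcloud(d,eyes.get_calibration("wrist"))
for r,c in [(165,254),(185,100)]:
    m=seg(W,r,c,d); print(m.sum(),rect(W,m))
E
```

```text
6263 (array([0.4392, 0.2953]), 0.14076416194438934, 0.05436405912041664, np.float64(-0.03978403141831221), np.float64(0.025758789903507384))
4057 (array([0.4608, 0.1011]), 0.1422763615846634, 0.05551004409790039, np.float64(0.37631551440963845), np.float64(0.02541490240504307))
```

{"op": "arm_command", "data": {
  "motion": [-0.1,0.1,2.2,0,0,0.006,0,0,2.2,0,0,0,0,0,2.2,0,0,0,0,0,2.2,0,0,0,0,0,2.2,0,0,0,0,0,2.2,0,0,0,0,0,1.5,0,0,0,0,0,1.0,0,0,0,0,0,0.6,0,0,0,0,0,0,0,0,0]
}}

```text
time: 2.95
ee_pos: [0.4389, 0.2944, 0.0014]
tool_rot: [-3.14, 0.001, 1.536]
wrist_force: [0.9, 0.8, 0.6]
opening: 0.0855
```

{"op": "arm_command", "data": {
  "motion": [0,0,0,0,0,0,0,0,0,0,0,0,0,0,0,0,0,0,0,0,0,0,0,0,0,0,0,0,0,0,0,0,0,0,0,0,0,0,0,0,0,0,0,0,0,0,0,0,0,0,0,0,0,0,0,0,0,0,0,0],
  "claw": -1
}}

```text
time: 3.78
ee_pos: [0.4398, 0.2944, 0.0025]
tool_rot: [-3.142, 0.0, 1.535]
wrist_force: [-0.8, -0.7, -0.6]
opening: -0.0002
```

The fingers shut fully with nothing between them, so I'll look.

```bash
python3 - <<'E'
from h import *
from plant import env,eyes
c=eyes.get_calibration("wrist");p,d=eyes.grab_frame("wrist"); np.savez("w2.npz",p=p,d=d)
q,e=eyes.grab_frame("scene"); np.savez("s2.npz",p=q,d=e)
t,f=eyes.grab_frame("top"); np.savez("t2.npz",p=t,d=f)
im=np.hstack([cv2.resize(p,(400,300)),cv2.resize(q[100:325,200:500],(400,300))]);cv2.imwrite("pics/2.png",im[:,:,::-1])
o=env.get_obs();print(o["opening"],o["ee_pos"],o["wrist_force"])
E
```

```text
-7.336526400313984e-05 [0.4398 0.2944 0.0025] [ 0.4354 -0.0568 -0.8798]
```

View pics/2.png

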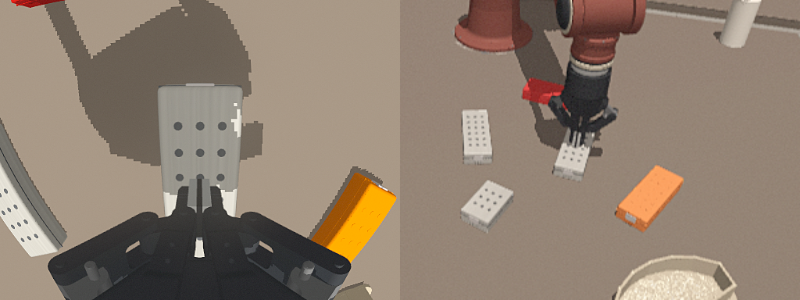

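```bash
python3 - <<'E'
from h import *
from plant import eyes
z=np.load("w2.npz"); d=z["d"].astype(float); c=eyes.get_calibration("wrist"); W=fcloud(d,c); print(c["eye"],c["attitude"])
for r in range(200,330,8): print(r,[tuple(np.round(W[r,k]*1000).astype(int)) for k in (230,243,256,268,285)])
z=np.load("s2.npz"); d=z["d"].astype(float); V=cloud(d,eyes.get_calibration("scene"))
m=seg(V,225,330,d); print(m.sum(),rect(V,m))
for r in range(190,232,4): print(r,[tuple(np.round(V[r,k]*1000).astype(int)) for k in (325,330,335,340)])
E
```

```text
[0.3616 0.2975 0.1687] [ 2.8252 -0.0016  1.5347]
200 [(np.int64(416), np.int64(283), np.int64(25)), (np.int64(416), np.int64(290), np.int64(26)), (np.int64(416), np.int64(296), np.int64(27)), (np.int64(416), np.int64(302), np.int64(26)), (np.int64(417), np.int64(311), np.int64(26))]
208 [(np.int64(420), np.int64(283), np.int64(25)), (np.int64(420), np.int64(289), np.int64(26)), (np.int64(420), np.int64(296), np.int64(27)), (np.int64(421), np.int64(302), np.int64(26)), (np.int64(421), np.int64(311), np.int64(25))]
216 [(np.int64(424), np.int64(282), np.int64(26)), (np.int64(425), np.int64(289), np.int64(25)), (np.int64(425), np.int64(296), np.int64(25)), (np.int64(425), np.int64(302), np.int64(26)), (np.int64(425), np.int64(311), np.int64(27))]
224 [(np.int64(429), np.int64(282), np.int64(27)), (np.int64(429), np.int64(289), np.int64(26)), (np.int64(430), np.int64(296), np.int64(26)), (np.int64(362), np.int64(297), np.int64(169)), (np.int64(430), np.int64(311), np.int64(26))]
232 [(np.int64(434), np.int64(282), np.int64(26)), (np.int64(430), np.int64(289), np.int64(34)), (np.int64(431
[... 4468 characters left out ...]
np.int64(476), np.int64(298), np.int64(27)), (np.int64(473), np.int64(310), np.int64(28)), (np.int64(468), np.int64(322), np.int64(27))]
222 [(np.int64(496), np.int64(289), np.int64(28)), (np.int64(494), np.int64(301), np.int64(29)), (np.int64(487), np.int64(312), np.int64(27)), (np.int64(453), np.int64(324), np.int64(1))]
226 [(np.int64(508), np.int64(292), np.int64(26)), (np.int64(506), np.int64(303), np.int64(28)), (np.int64(503), np.int64(315), np.int64(28)), (np.int64(467), np.int64(326), np.int64(0))]
230 [(np.int64(508), np.int64(293), np.int64(13)), (np.int64(509), np.int64(305), np.int64(18)), (np.int64(511), np.int64(317), np.int64(23)), (np.int64(482), np.int64(328), np.int64(0))]
```

```bash
python3 - <<'E'
from h import *
from plant import eyes,env
z=np.load("w1.npz"); d=z["d"].astype(float); c=dict(eyes.get_calibration("wrist"),eye=np.array([.36,.2988,.3317]),attitude=np.array([2.8253,-.0018,1.5423])); W=fcloud(d,c)
for k in (142,150,158,166,350,358): 
    col=W[235:300,k]; print(k,[tuple(int(x) for x in np.round(w*1000)) for w in col[::5]])
o=env.get_obs(); print(o)
z=np.load("t2.npz"); d=z["d"].astype(float); W=cloud(d,eyes.get_calibration("top"))
print([tuple(int(x) for x in np.round(w*1000)) for w in W[193,175:202]])
E
```

```text
142 [(534, 144, -2), (542, 143, -2), (550, 141, -2), (557, 140, -2), (431, 243, 216), (431, 244, 220), (427, 249, 230), (427, 250, 234), (428, 251, 237), (428, 252, 240), (430, 252, 241), (426, 255, 249), (426, 257, 252)]
150 [(534, 156, -2), (541, 155, -2), (549, 153, -2), (428, 248, 217), (428, 250, 221), (428, 251, 226), (427, 253, 231), (427, 254, 234), (429, 254, 236), (429, 255, 238), (431, 255, 240), (434, 254, 239), (436, 254, 240)]
158 [(534, 167, -2), (427, 249, 207), (427, 251, 213), (427, 253, 218), (428, 254, 221), (429, 254, 223), (431, 254, 225), (432, 254, 227), (434, 254, 228), (436, 254, 229), (438, 254, 230), (440, 254, 231), (442, 254, 232)]
166 [(534, 179, -2), (428, 253, 206), (429, 254, 209), (430, 255, 212), (433, 254, 213), (435, 254, 214), (437, 254, 214), (439, 254, 216), (441, 254, 217), (444, 253, 218), (445, 254, 221), (448, 254, 221), (450, 254, 223)]
350 [(527, 410, 24), (430, 343, 209), (430, 342, 212), (430, 341, 217), (430, 340, 222), (432, 340, 222), (434, 339, 224), (436, 339, 225), (438, 340, 225), (441, 340, 226), (442, 339, 228), (444, 339, 229
[... 476 characters left out ...]
 0.0006,  -0.    ]), 'ee_pos': array([0.4398, 0.2944, 0.0025]), 'tool_rot': array([-3.1416,  0.    ,  1.535 ]), 'wrist_force': array([ 0.4354, -0.0568, -0.8798]), 'moment': array([0.0501, 0.0491, 0.0539]), 'opening': -7.336526400313984e-05}
[(416, 262, 326), (417, 260, 322), (417, 258, 321), (417, 257, 319), (417, 255, 318), (417, 254, 315), (417, 252, 313), (417, 251, 308), (413, 235, 377), (413, 233, 378), (413, 230, 379), (413, 228, 380), (413, 227, 380), (413, 225, 377), (413, 223, 379), (413, 221, 381), (413, 219, 379), (413, 219, 372), (414, 219, 357), (415, 219, 345), (416, 220, 330), (417, 220, 316), (418, 221, 300), (430, 250, 115), (430, 248, 113), (430, 244, 118), (430, 242, 119)]
```

The measurements agree that the real fingertips sit about 26 mm above the reported TCP. Depth puts the shut tips at z≈28 mm with TCP at 2.5, and the open tips about 40 mm above TCP. So the fingers closed just above the lid. I'll open them, go 25.5 mm lower and grip again.

{"op": "arm_command", "data": {
  "motion": [0,0,-0.3,0,0,0,0,0,0,0,0,0,0,0,0,0,0,0,0,0,0,0,0,0,0,0,0,0,0,0,0,0,0,0,0,0,0,0,0,0,0,0,0,0,0,0,0,0,0,0,0,0,0,0,0,0,0,0,0,0],
  "claw": 1
}}

```text
time: 4.77
ee_pos: [0.4398, 0.2945, 0.0055]
tool_rot: [-3.142, 0.0, 1.535]
wrist_force: [0.8, 0.5, -1.0]
opening: 0.0855
```

{"op": "arm_command", "data": {
  "motion": [0.1,0,0.5,0,0,0,0,0,0.5,0,0,0,0,0,0.5,0,0,0,0,0,0.5,0,0,0,0,0,0.3,0,0,0,0,0,0.3,0,0,0,0,0,0.2,0,0,0,0,0,0,0,0,0,0,0,0,0,0,0,0,0,0,0,0,0]
}}

```text
time: 5.6
ee_pos: [0.4401, 0.2956, -0.0223]
tool_rot: [3.141, -0.0, 1.535]
wrist_force: [0.8, 0.2, 0.8]
opening: 0.0853
```

{"op": "arm_command", "data": {
  "motion": [0,0,0,0,0,0,0,0,0,0,0,0,0,0,0,0,0,0,0,0,0,0,0,0,0,0,0,0,0,0,0,0,0,0,0,0,0,0,0,0,0,0,0,0,0,0,0,0,0,0,0,0,0,0,0,0,0,0,0,0],
  "claw": -1
}}

```text
time: 6.43
ee_pos: [0.4404, 0.2957, -0.0219]
tool_rot: [3.141, -0.0, 1.535]
wrist_force: [-0.3, 0.2, 5.5]
opening: 0.0526
```

{"op": "arm_command", "data": {
  "motion": [0,0,-1.5,0,0,0,0,0,-2,0,0,0,0,0,-2,0,0,0,0,0,-2,0,0,0,0,0,-1.2,0,0,0.087,0,0,-1.2,0,0,0.087,0,0,-1.1,0,0,0.087,0,0,-1,0,0,0.087,-1.5,1,0,0,0,0,-2.6,1.7,0,0,0,0]
}}

```text
time: 7.27
ee_pos: [0.4486, 0.2484, 0.0969]
tool_rot: [-3.14, -0.001, 1.19]
wrist_force: [0.3, -0.0, -2.5]
opening: 0.0525
```

{"op": "arm_command", "data": {
  "motion": [-2.6,1.7,0,0,0,0,-2.6,1.7,0,0,0,0,-2.6,1.7,0,0,0,0,-2.6,1.7,0,0,0,0,-2.6,1.7,0,0,0,0,-2.6,1.7,0,0,0,0,-2.6,1.7,0,0,0,0,-1.5,1,0,0,0,0,0,0,0,0,0,0,0,0,0,0,0,0]
}}

```text
time: 8.1
ee_pos: [0.4942, 0.0159, 0.0959]
tool_rot: [-3.139, 0.0, 1.185]
wrist_force: [-0.5, 0.8, -2.7]
opening: 0.0529
```

```bash
cat > look.py <<'E'
import sys
from h import *
from plant import env,eyes
k=sys.argv[1]
o=env.get_obs(); c=eyes.get_calibration("wrist");p,d=eyes.grab_frame("wrist")
cv2.imwrite(f"pics/w{k}.png",p[:,:,::-1]); np.savez(f"w{k}.npz",p=p,d=d,W=fcloud(d.astype(float),c))
print(c["eye"],o["ee_pos"],o["tool_rot"],o["opening"],o["time"])
E
python3 look.py 3
```

```text
[0.4223 0.046  0.2624] [0.4942 0.0159 0.0959] [-3.1385  0.0002  1.1847] 0.052879865216655914 8.1
```

View pics/w3.png

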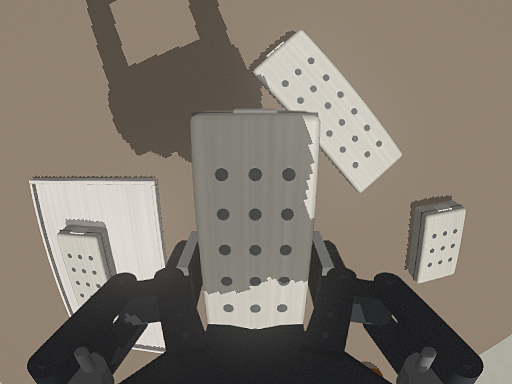

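The wrist view shows case A held level, with its lid spanning rows 113–325. The bottom case, partly hidden by a finger, is on the tray at (265,85), B is at (110,330) and the short case at (240,437). Next I'll measure how A sits in the jaws and the bottom's edges.

```bash
python3 - <<'E'
from h import *
z=np.load("w3.npz"); W=z["W"]; d=z["d"]
tcp=np.array([.4942,.0159]); psi=1.1847
tx=np.array([np.cos(psi),np.sin(psi)]); ty=np.array([np.sin(psi),-np.cos(psi)])
m=seg(W,200,255,d); print("held",m.sum(),rect(W,m)); q=W[m][:,:2]-tcp
a,b=q@tx,q@ty; print("x",np.percentile(a,[.3,50,99.7]),"y",np.percentile(b,[.3,99.7]), b.min(),b.max())
for y0 in (-.06,-.03,0,.03): 
    s=a[abs(b-y0)<.004]; print(y0,s.min(),s.max())
mb=seg(W,265,85,d,.006); print("bot",mb.sum(),rect(W,mb))
# bottom case edges in frame at estimate
C=np.array([.5365,-.1995]); ps=1.187; X=np.array([np.cos(ps),np.sin(ps)]); Y=np.array([np.sin(ps),-np.cos(ps)])
q=W[mb][:,:2]-C; a,b=q@X,q@Y; print(np.percentile(b,[.3,99.7]),np.median(W[mb][:,2]))
for y0 in (-.06,-.04,-.02,0): 
    s=a[abs(b-y0)<.004]; print(y0,s.min() if len(s) else None,s.max() if len(s) else None)
E
```

```text
held 25662 (array([0.4819, 0.0225]), 0.1144222542643547, 0.08021135628223419, np.float64(-0.4527140826539323), np.float64(0.14365327531640332))
x [-0.036   0.001   0.0377] y [-0.0702  0.0407] -0.07074049211411537 0.04354930049959688
-0.06 -0.026213512017716933 0.02793910060240885
-0.03 -0.026077471383258576 0.027734909182106485
0 -0.025871638126649554 0.027549295484694696
0.03 -0.02606790101231828 0.028138661929610693
bot 2449 (array([ 0.5173, -0.1917]), 0.10108837485313416, 0.05493921414017677, np.float64(-0.400610667507077), np.float64(0.028345852445938763))
[-0.07    0.0252] 0.028345852445938763
-0.06 -0.02659244310116629 0.028144334796948833
-0.04 -0.02641272202492957 0.027441415494614433
-0.02 -0.02664902550389794 0.02750884432226185
0 -0.02761501574147453 0.011651695498830678
```

{"op": "arm_command", "data": {
  "motion": [-2,1.3,0,0,0,-0.002,-2.6,1.7,0,0,0,0,-2.6,1.7,0,0,0,0,-2.6,1.7,0,0,0,0,-2.6,1.7,0,0,0,0,-2.6,1.7,0,0,0,0,-2.2,1.43,0,0,0,0,-1.16,0.8,0,0,0,0,0,0,0,0,0,0,0,0,0,0,0,0]
}}

```text
time: 8.98
ee_pos: [0.5383, -0.1977, 0.0968]
tool_rot: [-3.14, -0.001, 1.189]
wrist_force: [0.5, 0.2, -2.0]
opening: 0.053
```

{"op": "arm_command", "data": {
  "motion": [0,0,1,0,0,0,0,0,1.5,0,0,0,0,0,1.5,0,0,0,0,0,1.2,0,0,0,0,0,0.8,0,0,0,0,0,0.5,0,0,0,0,0,0.4,0,0,0,0,0,0.2,0,0,0,0,0,0,0,0,0,0,0,0,0,0,0]
}}

```text
time: 9.82
ee_pos: [0.539, -0.1991, 0.0271]
tool_rot: [3.141, 0.0, 1.189]
wrist_force: [0.7, 0.2, -3.7]
opening: 0.0529
```

{"op": "arm_command", "data": {
  "motion": [-0.13,-0.21,0,0,0,0,0,0,0.4,0,0,0,0,0,0.4,0,0,0,0,0,0,0,0,0,0,0,0,0,0,0,0,0,0,0,0,0,0,0,0,0,0,0,0,0,0,0,0,0,0,0,0,0,0,0,0,0,0,0,0,0]
}}

```text
time: 10.65
ee_pos: [0.5362, -0.1993, 0.0187]
tool_rot: [3.141, 0.0, 1.189]
wrist_force: [-0.2, -0.3, -2.1]
opening: 0.0529
```

```bash
python3 look.py 4; python3 - <<'E'
from h import *
from plant import env,eyes
q,e=eyes.grab_frame("scene"); np.savez("s4.npz",p=q,d=e)
p=np.load("w4.npz")["p"]
im=np.hstack([cv2.resize(p,(400,300)),cv2.resize(q[150:240,85:205],(400,300),interpolation=cv2.INTER_NEAREST)]);cv2.imwrite("pics/4.png",im[:,:,::-1])
V=cloud(e.astype(float),eyes.get_calibration("scene"))
# edges of both, in the bottom frame
C=np.array([.5365,-.1995]); ps=1.187; X=np.array([np.cos(ps),np.sin(ps)]); Y=np.array([np.sin(ps),-np.cos(ps)])
for nm,A in (("scene",V),("wrist",np.load("w4.npz")["W"])):
  q=A[...,:2]-C; a,b=q@X,q@Y; z=A[...,2]; box=(abs(a)<.05)&(abs(b)<.09)
  for lo,hi in ((.012,.024),(.033,.037),(.045,.060),(.060,.08)):
    m=box&(z>lo)&(z<hi)
    if m.sum(): print(nm,lo,m.sum(),"a",np.percentile(a[m],[1,50,99]),"b",np.percentile(b[m],[1,50,99]))
E
```

```text
[ 0.4637 -0.1694  0.1849] [ 0.5362 -0.1993  0.0187] [3.1413 0.0001 1.189 ] 0.05292873711965445 10.65
scene 0.012 202 a [-0.022   0.0267  0.0297] b [-0.0667  0.0181  0.0707]
scene 0.033 7 a [-0.0083  0.0213  0.0229] b [-0.0518  0.0184  0.068 ]
scene 0.045 241 a [-0.0204  0.0285  0.041 ] b [-0.0705  0.0212  0.0691]
scene 0.06 649 a [-0.027   0.0107  0.0428] b [-0.0697  0.0159  0.0682]
wrist 0.012 75 a [-0.0264 -0.0044  0.0086] b [-0.0702 -0.0699 -0.0691]
wrist 0.045 498 a [-0.0385 -0.0014  0.04  ] b [-0.0713 -0.0101 -0.0054]
wrist 0.06 26407 a [-0.0308  0.0009  0.0327] b [-0.0699 -0.0254  0.0381]
```

View pics/4.png

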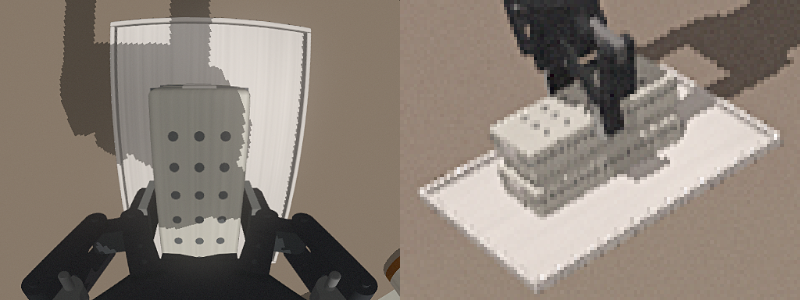

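Both views show A square over the bottom case about 1 cm above it, with the near ends within a millimetre. Lowering slowly.

{"op": "arm_command", "data": {
  "motion": [0,0,0.2,0,0,0,0,0,0.2,0,0,0,0,0,0.2,0,0,0,0,0,0.1,0,0,0,0,0,0.1,0,0,0,0,0,0.05,0,0,0,0,0,0.05,0,0,0,0,0,0,0,0,0,0,0,0,0,0,0,0,0,0,0,0,0]
}}

```text
time: 11.58
ee_pos: [0.5362, -0.1993, 0.0096]
tool_rot: [3.141, 0.0, 1.189]
wrist_force: [0.4, 0.1, -2.7]
opening: 0.0527
```

{"op": "arm_command", "data": {
  "motion": [0,0,0.05,0,0,0,0,0,0.05,0,0,0,0,0,0,0,0,0,0,0,0,0,0,0,0,0,0,0,0,0,0,0,0,0,0,0,0,0,0,0,0,0,0,0,0,0,0,0,0,0,0,0,0,0,0,0,0,0,0,0]
}}

```text
time: 12.42
ee_pos: [0.5363, -0.1994, 0.0091]
tool_rot: [3.141, 0.0, 1.189]
wrist_force: [-3.1, 1.4, 5.2]
opening: 0.0532
```

{"op": "arm_command", "data": {
  "motion": [0,0,0,0,0,0,0,0,0,0,0,0,0,0,0,0,0,0,0,0,0,0,0,0,0,0,0,0,0,0,0,0,0,0,0,0,0,0,0,0,0,0,0,0,0,0,0,0,0,0,0,0,0,0,0,0,0,0,0,0],
  "claw": 1
}}

```text
time: 13.25
ee_pos: [0.5361, -0.1993, 0.0085]
tool_rot: [3.142, 0.0, 1.189]
wrist_force: [0.9, -0.1, -0.1]
opening: 0.0852
```

{"op": "arm_command", "data": {
  "motion": [0,0,-0.5,0,0,0,0,0,-1,0,0,0,0,0,-1.5,0,0,0,0,0,-2,0,0,0,0,0,-2,0,0,0,0,0,-2,0,0,0,0,0,-2,0,0,0,0,0,-1.5,0,0,0,0,0,-0.5,0,0,0,0,0,0,0,0,0]
}}

```text
time: 14.08
ee_pos: [0.5375, -0.1999, 0.1414]
tool_rot: [3.137, 0.0, 1.189]
wrist_force: [-0.7, -0.0, -0.5]
opening: 0.0855
```

```bash
python3 look.py 5; python3 - <<'E'
from h import *
from plant import eyes
C=np.array([.5365,-.1995]); ps=1.187; X=np.array([np.cos(ps),np.sin(ps)]); Y=np.array([np.sin(ps),-np.cos(ps)])
q,e=eyes.grab_frame("scene"); np.savez("s5.npz",p=q,d=e)
V=cloud(e.astype(float),eyes.get_calibration("scene"))
for nm,A in (("wrist",np.load("w5.npz")["W"]),("scene",V)):
  q=A[...,:2]-C; a,b=q@X,q@Y; z=A[...,2]; box=(abs(a)<.04)&(abs(b)<.085)
  for lo,hi in ((.008,.026),(.036,.052),(.054,.064)):
    m=box&(z>lo)&(z<hi)
    if m.sum():
      print(nm,lo,m.sum(),"a",np.percentile(a[m],[.5,50,99.5]),"b",np.percentile(b[m],[.5,50,99.5]),rect(A,m) if lo>.05 else "")
      s=m&(abs(b)<.055); e=m&(abs(a)<.018)
      print("  side a",np.median(a[s]) if s.any() else 0,"end b",[np.median(b[e&(b*g>.05)]) for g in (1,-1)])
E
```

```text
[ 0.4642 -0.1697  0.3073] [ 0.5375 -0.1999  0.1414] [3.1368 0.0005 1.189 ] 0.08548243774678066 14.0833
wrist 0.036 50 a [-0.0258  0.0048  0.0279] b [-0.0706 -0.0698 -0.0683] 
  side a 0 end b [np.float64(nan), np.float64(-0.06970916365860504)]
wrist 0.054 8791 a [-0.0254  0.0011  0.0275] b [-0.0691 -0.0083  0.0676] (array([ 0.5364, -0.1984]), 0.13894444704055786, 0.05438612028956413, np.float64(-0.38393168907407427), np.float64(0.05676800484911909))
  side a 0.0011114724233984602 end b [np.float64(0.05908435996461503), np.float64(-0.059851508733762854)]
scene 0.008 301 a [-0.024   0.0266  0.0315] b [-0.0687  0.0165  0.0708] 
  side a 0.026903152760659056 end b [np.float64(0.06895852527522904), np.float64(nan)]
scene 0.036 269 a [-0.02    0.0284  0.0319] b [-0.0707  0.0155  0.0696] 
  side a 0.0288909754696332 end b [np.float64(0.06811505701497553), np.float64(nan)]
scene 0.054 706 a [-0.0243  0.0064  0.0308] b [-0.0707  0.0045  0.0682] (array([ 0.5368, -0.1966]), 0.14106225967407227, 0.05722704529762268, np.float64(-0.3769070690667723), np.float64(0.058714661485252284))
  side a 0.006637993512283901 end b [np.float64(0.0604023131916686), np.float64(-0.060802486438395)]
  return _methods._mean(a, axis=axis, dtype=dtype,
  ret = ret.dtype.type(ret / rcount)
```

{"op": "arm_command", "data": {
  "motion": [0,0,0,0,0,-0.094,0,0,0,0,0,-0.094,0,0,0,0,0,-0.094,0,0,0,0,0,-0.094,0,0,0,0,0,-0.094,0,0,0,0,0,-0.094,0,0,0,0,0,-0.094,0,0,0,0,0,-0.094,1.5,0.2,0,0,0,0,2.7,0.3,0,0,0,0]
}}

```text
time: 15.02
ee_pos: [0.5248, -0.1587, 0.1369]
tool_rot: [-3.14, -0.002, 1.937]
wrist_force: [-0.4, 0.2, 1.4]
opening: 0.0853
```

{"op": "arm_command", "data": {
  "motion": [3,0.36,0,0,0,0,3,0.36,0,0,0,0,3,0.36,0,0,0,0,3,0.36,0,0,0,0,3,0.36,0,0,0,0,3,0.36,0,0,0,0,3,0.36,0,0,0,0,3,0.36,0,0,0,0,2.6,0.31,0,0,0,0,0,0,0,0,0,0]
}}

```text
time: 15.85
ee_pos: [0.4565, 0.1051, 0.137]
tool_rot: [-3.139, -0.003, 1.944]
wrist_force: [-0.1, 0.3, -0.8]
opening: 0.0854
```

```bash
python3 look.py 6; python3 - <<'E'
from h import *
z=np.load("w6.npz"); W=z["W"]; d=z["d"]
m=seg(W,165,254,d); print(m.sum(),rect(W,m))
from plant import env,eyes
q,e=eyes.grab_frame("top"); V=cloud(e.astype(float),eyes.get_calibration("top"))
m=(abs(V[...,2]-.058)<.006)&(e>0)&(np.hypot(V[...,0]-.5365,V[...,1]+.2)<.1); print("top stack",m.sum(),rect(V,m))
E
```

```text
[0.3842 0.0758 0.3034] [0.4565 0.1051 0.137 ] [-3.1393 -0.0027  1.9441] 0.08544605391097959 15.85
7396 (array([0.4604, 0.0997]), 0.14035296440124512, 0.054308295249938965, np.float64(0.36633285480055816), np.float64(0.02583584169813552))
top stack 980 (array([ 0.535, -0.199]), 0.1423754245042801, 0.054260626435279846, np.float64(-0.38287268306660427), np.float64(0.05834221256118044))
```

{"op": "arm_command", "data": {
  "motion": [-0.5,0.2,1,0,0,0,0,0,2,0,0,0,0,0,2,0,0,0,0,0,2,0,0,0,0,0,1.5,0,0,0,0,0,0.8,0,0,0,0,0,0.4,0,0,0,0,0,0,0,0,0,0,0,0,0,0,0,0,0,0,0,0,0]
}}

```text
time: 16.78
ee_pos: [0.4638, 0.0971, 0.0427]
tool_rot: [3.14, 0.001, 1.94]
wrist_force: [-0.1, -0.2, 0.7]
opening: 0.0856
```

{"op": "arm_command", "data": {
  "motion": [0.39,-0.21,0.5,0,0,0,0,0,1.2,0,0,0,0,0,1.4,0,0,0,0,0,1.2,0,0,0,0,0,1.0,0,0,0,0,0,0.6,0,0,0,0,0,0.4,0,0,0,0,0,0.2,0,0,0,0,0,0,0,0,0,0,0,0,0,0,0]
}}

```text
time: 17.62
ee_pos: [0.4599, 0.1002, -0.023]
tool_rot: [3.141, 0.0, 1.941]
wrist_force: [0.3, -0.3, 1.0]
opening: 0.0853
```

{"op": "arm_command", "data": {
  "motion": [0,0,0,0,0,0,0,0,0,0,0,0,0,0,0,0,0,0,0,0,0,0,0,0,0,0,0,0,0,0,0,0,0,0,0,0,0,0,0,0,0,0,0,0,0,0,0,0,0,0,0,0,0,0,0,0,0,0,0,0],
  "claw": -1
}}

```text
time: 18.45
ee_pos: [0.4603, 0.1001, -0.0226]
tool_rot: [3.14, 0.001, 1.941]
wrist_force: [0.9, -0.6, 6.0]
opening: 0.053
```

{"op": "arm_command", "data": {
  "motion": [0,0,-2,0,0,0,0,0,-2,0,0,0,0,0,-1.6,0,0,0.094,0,0,-1.5,0,0,0.094,0,0,-1.5,0,0,0.094,0,0,-1.5,0,0,0.094,0,0,-1.5,0,0,0.094,0,0,-1.5,0,0,0.094,0,0,-1.5,0,0,0.094,0,0,-1,0,0,0.094]
}}

```text
time: 19.28
ee_pos: [0.4587, 0.1002, 0.1324]
tool_rot: [-3.14, 0.0, 1.184]
wrist_force: [-0.1, 0.3, -2.7]
opening: 0.0527
```

{"op": "arm_command", "data": {
  "motion": [-1.5,1.1,0,0,0,0,-2.7,1.97,0,0,0,0,-2.7,1.97,0,0,0,0,-2.7,1.97,0,0,0,0,-2.7,1.97,0,0,0,0,-2.7,1.97,0,0,0,0,-2.7,1.97,0,0,0,0,-2.7,1.97,0,0,0,0,-2.7,1.97,0,0,0,0,-1.3,0.95,0,0,0,0]
}}

```text
time: 20.12
ee_pos: [0.5331, -0.1956, 0.1308]
tool_rot: [-3.14, 0.001, 1.186]
wrist_force: [-0.6, -0.9, -2.2]
opening: 0.0532
```

{"op": "arm_command", "data": {
  "motion": [0,0,0,0,0,0,0,0,0,0,0,0,0,0,0,0,0,0,0,0,0,0,0,0,0,0,0,0,0,0,0,0,0,0,0,0,0,0,0,0,0,0,0,0,0,0,0,0,0,0,0,0,0,0,0,0,0,0,0,0]
}}

```text
time: 20.95
ee_pos: [0.5338, -0.1925, 0.1326]
tool_rot: [3.141, 0.0, 1.189]
wrist_force: [0.1, 0.2, -3.3]
opening: 0.0528
```

{"op": "arm_command", "data": {
  "motion": [-0.63,0.51,0.6,0,0,0,0,0,1.5,0,0,0,0,0,2,0,0,0,0,0,1.7,0,0,0,0,0,1.2,0,0,0,0,0,0.8,0,0,0,0,0,0.5,0,0,0,0,0,0.25,0,0,0,0,0,0,0,0,0,0,0,0,0,0,0]
}}

```text
time: 21.78
ee_pos: [0.5368, -0.2007, 0.0479]
tool_rot: [3.14, 0.0, 1.189]
wrist_force: [0.3, -0.3, -2.4]
opening: 0.0525
```

```bash
python3 look.py 7; python3 - <<'E'
from h import *
from plant import eyes
C=np.array([.5365,-.1995]); ps=1.187; X=np.array([np.cos(ps),np.sin(ps)]); Y=np.array([np.sin(ps),-np.cos(ps)])
q,e=eyes.grab_frame("scene"); np.savez("s7.npz",p=q,d=e)
cv2.imwrite("pics/7.png",cv2.resize(q[140:240,85:205],(600,500),interpolation=cv2.INTER_NEAREST)[:,:,::-1])
V=cloud(e.astype(float),eyes.get_calibration("scene"))
for nm,A in (("wrist",np.load("w7.npz")["W"]),("scene",V)):
  q=A[...,:2]-C; a,b=q@X,q@Y; z=A[...,2]; box=(abs(a)<.04)&(abs(b)<.085)
  for lo,hi in ((.008,.026),(.036,.052),(.076,.09),(.091,.102)):
    m=box&(z>lo)&(z<hi); s=m&(a>.02)&(abs(b)<.06)&(abs(b)>.018); e=m&(abs(a)<.018); k=e&(b>.05); n=e&(b<-.05)
    f=lambda v: round(float(np.median(v))*1000,1) if len(v) else None
    print(nm,lo,m.sum(),"side",f(a[s]),"ends",f(b[n]),f(b[k]),"b range",np.percentile(b[m],[.5,99.5]) if m.any() else "")
E
```

```text
[ 0.464  -0.1707  0.214 ] [ 0.5368 -0.2007  0.0479] [3.14   0.0002 1.189 ] 0.052453314178536714 21.7833
wrist 0.008 24 side None ends -69.5 None b range [-0.0697 -0.0691]
wrist 0.036 150 side None ends -70.4 None b range [-0.0714 -0.069 ]
wrist 0.076 603 side None ends -68.7 None b range [-0.0696 -0.0042]
wrist 0.091 25516 side 23.0 ends -59.8 None b range [-0.0685  0.0397]
scene 0.008 305 side 26.9 ends None 69.2 b range [-0.0689  0.0708]
scene 0.036 278 side 28.9 ends None 68.4 b range [-0.07    0.0696]
scene 0.076 238 side 27.6 ends None 69.9 b range [-0.0692  0.0709]
scene 0.091 591 side 26.3 ends -61.1 63.3 b range [-0.0686  0.0708]
```

View pics/7.png

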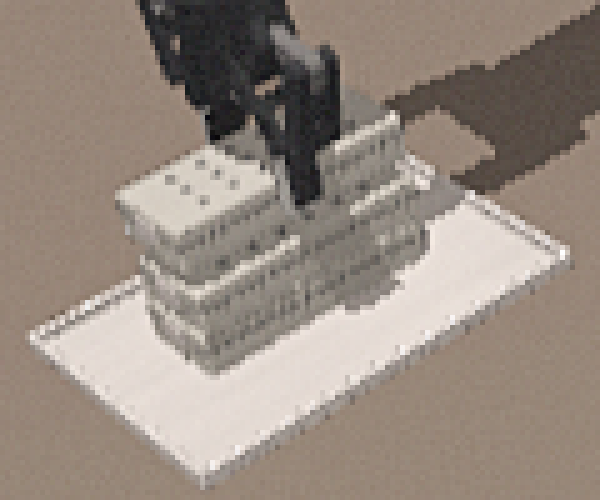

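The view shows B square above the pile. Its side edges sit at 26.9/28.9/27.6 mm and its ends at 69.2/68.4/69.9 mm (bottom/A/B). I'll nudge it −0.7 mm and lower it.

{"op": "arm_command", "data": {
  "motion": [0,-0.07,0.2,0,0,0,0,0,0.25,0,0,0,0,0,0.2,0,0,0,0,0,0.15,0,0,0,0,0,0.1,0,0,0,0,0,0.1,0,0,0,0,0,0.05,0,0,0,0,0,0,0,0,0,0,0,0,0,0,0,0,0,0,0,0,0]
}}

```text
time: 22.72
ee_pos: [0.5356, -0.2002, 0.0365]
tool_rot: [3.141, 0.0, 1.189]
wrist_force: [-0.2, 0.6, -2.7]
opening: 0.0528
```

{"op": "arm_command", "data": {
  "motion": [0,0,0.05,0,0,0,0,0,0.04,0,0,0,0,0,0,0,0,0,0,0,0,0,0,0,0,0,0,0,0,0,0,0,0,0,0,0,0,0,0,0,0,0,0,0,0,0,0,0,0,0,0,0,0,0,0,0,0,0,0,0]
}}

```text
time: 23.55
ee_pos: [0.5356, -0.2002, 0.0364]
tool_rot: [3.142, 0.0, 1.189]
wrist_force: [-4.2, 1.8, 5.1]
opening: 0.0526
```

Contact shows (wrist force z went from −2.7 to +5.1 N), so I'll release, rise and move clear to check.

{"op": "arm_command", "data": {
  "motion": [0,0,0,0,0,0,0,0,0,0,0,0,0,0,0,0,0,0,0,0,0,0,0,0,0,0,0,0,0,0,0,0,0,0,0,0,0,0,0,0,0,0,0,0,0,0,0,0,0,0,0,0,0,0,0,0,0,0,0,0],
  "claw": 1
}}

```text
time: 24.38
ee_pos: [0.5355, -0.2001, 0.0356]
tool_rot: [3.142, -0.0, 1.189]
wrist_force: [0.1, 0.0, -0.3]
opening: 0.0855
```

{"op": "arm_command", "data": {
  "motion": [0,0,-0.5,0,0,0,0,0,-1,0,0,0,0,0,-1.5,0,0,0,0,0,-2,0,0,0,0,0,-2,0,0,0,0,0,-2,0,0,0,0,0,-2,0,0,0,0,0,-2,0,0,0,0,0,-1,0,0,0,0,0,0,0,0,0]
}}

```text
time: 25.22
ee_pos: [0.5374, -0.2011, 0.1799]
tool_rot: [3.135, 0.001, 1.189]
wrist_force: [0.7, 0.0, 0.1]
opening: 0.085
```

{"op": "arm_command", "data": {
  "motion": [1.5,0,0,0,0,0,2.5,0,0,0,0,0,2.5,0,0,0,0,0,2.5,0,0,0,0,0,2.5,0,0,0,0,0,2.5,0,0,0,0,0,2.5,0,0,0,0,0,2.5,0,0,0,0,0,1.5,0,0,0,0,0,0,0,0,0,0,0]
}}

```text
time: 26.05
ee_pos: [0.6119, -0.0074, 0.1744]
tool_rot: [-3.14, -0.0, 1.192]
wrist_force: [-0.8, -0.3, -0.8]
opening: 0.0855
```

```bash
python3 - <<'E'
from h import *
from plant import eyes
C=np.array([.5365,-.1995]); ps=1.187; X=np.array([np.cos(ps),np.sin(ps)]); Y=np.array([np.sin(ps),-np.cos(ps)])
q,e=eyes.grab_frame("scene"); t,te=eyes.grab_frame("top")
im=np.hstack([cv2.resize(q[100:280,60:300],(400,300)),cv2.resize(t[60:285,130:430],(400,300))])
cv2.imwrite("pics/8.png",im[:,:,::-1])
V=cloud(te.astype(float),eyes.get_calibration("top"))
m=(abs(V[...,2]-.086)<.006)&(te>0)&(np.hypot(V[...,0]-.5365,V[...,1]+.2)<.1); print("top",m.sum(),rect(V,m))
A=cloud(e.astype(float),eyes.get_calibration("scene"))
q=A[...,:2]-C; a,b=q@X,q@Y; z=A[...,2]; box=(abs(a)<.04)&(abs(b)<.085)
for lo,hi in ((.008,.026),(.036,.052),(.064,.08)):
    m=box&(z>lo)&(z<hi); f=lambda v: round(float(np.median(v))*1000,1)
    print(lo,"side",[f(a[m&(a>.02)&(abs(b-y)<.02)]) for y in (-.04,0,.04)],"end",f(b[m&(abs(a)<.018)&(b>.05)]))
E
```

```text
top 1032 (array([ 0.5348, -0.2   ]), 0.14203161001205444, 0.05454562231898308, np.float64(-0.3826509749058552), np.float64(0.08652154055800443))
0.008 side [27.4, 27.0, 26.4] end 69.3
0.036 side [28.5, 28.4, 28.6] end 68.3
0.064 side [27.6, 28.1, 27.6] end 68.3
```

View pics/8.png

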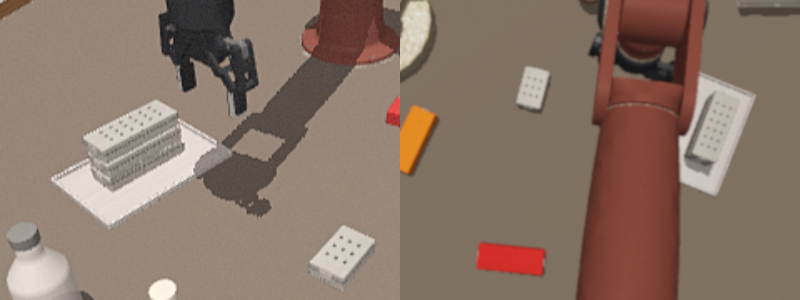

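The pile of three is square, with edges within about 1–2 mm. The gripper is clear, and the short case and both decoys haven't been touched. Handing in.

```bash
python3 -c "
from plant import env; print(env.close_job())"
```

```text
the job is handed in; nothing more can be done
None
```

Both long cases from the counter are now stacked on the one on the steel tray, first case A, then case B. I handed the job in at about 26 s.

- **Pile:** In the last camera checks, the sides of the three cases line up within about 1.5 mm, and the ends within about 1 mm from the scene camera. The top of the pile is at 86.5 mm (expected 87). From the top camera, the top case's centre is about 1.6 mm from where the bottom case was measured at the start.
- **Set-down:** Each case was lowered until light contact, about 5 N at the wrist, before I opened the fingers.
- **Left alone:** The short case and the red and orange look-alikes were not touched, and the gripper is clear of everything.
- **What disagreed:** My first grasp on case A closed on air just above the lid. Depth readings put the real fingertips about 26 mm above the reported tool point, so I corrected for that and gripped again. The case had not moved.

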